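# Open the valve box: turn two slotted cam fasteners and lift off the cover

## Robot

A 6-joint arm with a two-finger parallel gripper is mounted at the origin on a cart in front of the work surface, level with it; the furniture and walls round the work are solid. World frame = base frame: x ahead of the robot, y to its left, z up, the work surface at z = 0. Lengths are in m, angles in degrees, forces in N, time in s.
With the tool pointing down it reaches from about 0.3 to 0.875 m from the base axis. Payload 6.4 kg.
Tool frame: the origin (TCP) lies on the centre line of the jaws, within the pads' length; the fingertips stand 14 mm ahead of it and the grasp point (between the pads) lies 5 mm behind it; z points along the fingers, y is the line along which they close (so a half turn about z gives the same grasp; the last joint's range is limited). The gripper opens to 88 mm and grips with 3 to 60 N. Pads are 18 mm wide; open, the fingers measure 123 mm over their backs; the gripper's body (75 mm by 187 mm) begins 45 mm behind the grasp point.
Start: joints at [-81.549, 10.359, 92.074, -0, 77.567, -11.82], TCP at [0.199, -0.539, 0.253] pointing down, gripper open.
Joint ranges: [-171.53, 171.53], [-51.25, 118.39], [17.06, 147.69], [-65.23, 245.23], [0, 150.52], [-178.68, 178.68]. Speed limits (degrees/s): [147.25, 147.25, 172.46, 180, 180, 180].

## Interface

Orientations are given as a 3x3 rotation matrix whose columns are the frame's x, y, z axes.
In Python, from plant import get_state, imaging, workorder gives the robot as it stands.
- The arm moves only by the shell command python3 -m creep 'ROWS'. ROWS is JSON, one flat list of numbers, 5 for each row, row after row: the shift along the world's x, y, z in m, then the turn about the world's z in degrees, then the closure in counts, from 0 (fully open) to 255 (shut). In form: [x, y, z, twist, claw, x, y, z, twist, claw, ...]. A call has 1 to 8 rows; each row shifts and turns the commanded pose from where the row before left it; what a row does not reach is not made up. A row lasts 1/12 s, in which the tool goes at most 41.7 mm and 7.16 degrees, less where a joint would pass 70% of its speed; a pose out of reach is approached as far as the arm can. A call is refused whole if a number of a shift passes 0.0417 or a number of a turn 7.16, either way. A call with a gripper value outside its range is refused whole. The fingers move at their own pace and stop on an object; the grip force is fixed at half the most. Time passes only in rows, so rows that do not move let the fingers close. It gives the time, the measured TCP pose, the force, the opening and the grip force at its end, in the units of the state.
- get_state(): the state, without advancing time (a new reading comes with each control period).
- imaging.camera(name): name is "scene" or "top" or "wrist"; returns a dict with "frame" (384x512x3 uint8, blue, green, red), "fx", "fy", "cx", "cy" (pixels), "cam_to_world" (4x4, takes a point from camera to world coordinates). Camera axes: x right, y down, z forward; pixel columns grow to the right and rows downward; lengths in m; the calibration is good to about 2 mm. The wrist camera is an equidistant fisheye: a pixel r from the principal point sees the ray r / f radians off the axis. A picture is of the moment at which its call begins. There is no depth.
- workorder.hand_in(): hands the job in; it is judged then, once.
The state is a dict: "time": time; "qpos": joint angles; "joint_velocities": joint speeds; "effort": joint torques, N m; "tcp_pos": TCP position; "tool_rot": TCP orientation; "force": force on the tool from outside, world axes, zero at the start; "ft_torque": the same for the moment, N m; "grip_width": finger opening in m; "grip_force": force on a finger pad.
Only numpy, scipy, OpenCV 4.12 (cv2) and the standard library are available. Lean on these libraries where they do the work, as an engineer would, in place of code of your own. Each camera call takes 0.05 s, during which the arm holds its last target. There are 200 camera calls.

## Task

Open the grey valve box: with the stubby wooden-handled screwdriver from its stand, turn both of its slotted cam fasteners a quarter turn anticlockwise so that they free the aluminium cover, and hang the screwdriver upright back in its stand. Then lift the cover straight up by its handle, keep it level, and set it down gently, flat and handle up, in the empty wooden tray beside the box. Work the fasteners with the screwdriver only: keep the fingers off the box, do not pull hard on a cover that is still held, and leave the sand cores standing where they are.

Things in the scene. Friction and masses are not known exactly. Their poses are not given: they have to be found in the camera images.
- valve_box: Fixed grey steel box 200 x 200 mm, 75 mm high; origin at the centre of its underside, z up. The cover closes a 130 (x) x 80 (y) mm opening in its top; upright guides (20 mm high at its long sides, 10 mm at its ends) hold it with 2.5 mm play. Two cam fasteners stand 68 mm either side of the centre along y: a round slotted head on a cam finger (14 mm wide, 26 mm long from the axis) that reaches over the cover.
- fastener_1_top (a point): Centre of the top of the round head (28 mm in diameter) of the fastener on the box's +y side, 95 mm above the table. Axes are the box's, they do NOT turn with the fastener. A slot 6.5 mm wide, 8.5 mm deep runs right across the head, parallel to the cam: along the box's y axis, but at the start up to 0.45 rad to either side (unknown, each its own: look or feel for it).
- fastener_2_top (a point): The same on the box's -y side. Both fasteners turn about the vertical with 0.12 N m of friction and stay where left: anticlockwise from above, to a stop 1.6 rad past the box's y direction, where the cam lies along the cover's edge; the cover is free from about 1.2 rad on. The other stop is at -0.5 rad. The held cam is 1.5 mm above the cover.
- cover: Loose aluminium cover plate 150 (x) x 100 (y) x 5 mm, 0.3 to 0.6 kg, with a bow handle; origin at the centre of its underside, z up. At the start it lies on the box's top (75 mm up) under both cams, its x axis along the box's within 0.02 rad.
- cover_grip (a point): Middle of the cover's handle bar: a round bar 10 mm in diameter, 76 mm long straight along the cover's x axis, its centre 41 mm above the cover's underside (36 mm above the plate). Axes as the cover.
- screwdriver_stubby: Loose stubby slotted screwdriver, 130 mm long, 0.15 kg; origin at the blade's tip, z up along the shaft to the handle. Blade 16 mm wide along its x, 3.2 mm thick along its y, 19 mm long, tip rounded; shaft 9 mm in diameter; steel collar 48 mm in diameter 62 to 67 mm above the tip; flat-sided wooden handle 34 mm (x) by 26 mm (y) from 67 to 127 mm.
- driver_grip (a point): Point on the screwdriver's axis in the handle, 100 mm above the blade's tip. Axes as the screwdriver: the flats to grip, 26 mm apart, face its y axis. At the start it hangs upright in the stand, collar on the stand's top, tip 23 mm above the table, turned up to 0.4 rad from the stand.
- driver_stand: Fixed wooden bridge stand, base 90 x 90 mm, top plate 70 x 70 mm at 85 mm height with a round hole 32 mm in diameter in the middle, through which the screwdriver's blade and shaft hang; origin at the centre of its underside, z up. It stands on the left or right of the box, the tray on the other side.
- stand_hole (a point): Centre of the hole's mouth in the stand's top, 85 mm above the table.
- tray: Fixed open, empty wooden tray beside the box, 135 mm (its x axis) by 300 mm (its y axis), 28 mm high; walls 10 mm thick, floor 6 mm thick; inside 116 x 282 mm. Origin at the centre of its underside. Its long side points roughly away from the robot. The cover goes in with its long side along the tray's.
- core_a: Bystander: brittle sand core standing upright behind the box, 42 mm in diameter, 70 mm high; origin at its underside.
- core_b: Bystander: brittle sand core standing upright behind the box, 38 mm in diameter, 62 mm high; origin at its underside.
Not all that is in view belongs to the job. What is shaped like the screwdriver_stubby but red is not meant.

How it is judged (in metres and radians):
On the way, in this order (a step that is already met when the one before it is completed fails the run):
1. the screwdriver bears on a fastener (over 1 N between it and the box) with the cover still in place (contact force between screwdriver_stubby and valve_box above 1 N and distance of cover from where it was at the start of the episode below 0.01 m), for 0.1 s.
2. the screwdriver hangs upright in its stand again, let go, with the cover still in place (x of screwdriver_stubby in the frame of driver_stand between -0.012 and 0.012 m and y of screwdriver_stubby in the frame of driver_stand between -0.012 and 0.012 m and z of screwdriver_stubby in the frame of driver_stand between 0.018 and 0.027 m and angle between screwdriver_stubby's own z axis and vertical below 0.1 rad and contact force between the fingers and screwdriver_stubby below 0.3 N and distance of cover from where it was at the start of the episode below 0.01 m), for 0.2 s.
At the end, for the whole second after the job is handed in: Cover at rest flat, handle up, on the tray floor (underside under 12 mm above the tray's underside, tilt under 0.08 rad, within 20 mm across and 75 mm along of its centre); screwdriver at rest hanging in the stand, blade down (within 12 mm of the hole, tilt under 0.1 rad, tip 18 to 27 mm up) (x of screwdriver_stubby in the frame of driver_stand between -0.012 and 0.012 m and y of screwdriver_stubby in the frame of driver_stand between -0.012 and 0.012 m and z of screwdriver_stubby in the frame of driver_stand between 0.018 and 0.027 m and angle between screwdriver_stubby's own z axis and vertical below 0.1 rad and x of cover in the frame of tray between -0.02 and 0.02 m and y of cover in the frame of tray between -0.075 and 0.075 m and z of cover in the frame of tray below 0.012 m and angle between cover's own z axis and vertical below 0.08 rad and linear speed of each of cover, screwdriver_stubby below 0.02 m/s); the robot touches nothing.
It fails at once if the fingers push on the box or its fasteners (over 5 N) (contact force between the fingers and valve_box above 5 N).
It fails at once if the cover is forced against the box or its fasteners (over 100 N) (contact force between cover and valve_box above 100 N).
It fails at once if the cover is tipped or prised out (tilt over 0.17 rad) (angle between cover's own z axis and vertical above 0.17 rad).
It fails at once if the cover is dropped or slammed into the tray (moves at over 0.45 m/s with its underside less than 18 mm above the table) (height (world z) of cover below 0.018 m and linear speed of cover above 0.45 m/s).
It fails at once if a sand core is shifted over 20 mm or tipped (distance of any of core_a, core_b from where it was at the start of the episode above 0.02 m or angle between any of core_a, core_b's own z axis and vertical above 0.3 rad).
It also fails if it takes over 72 s, if anything falls off the work surface, if the arm or the gripper's body presses on something with over 40 N, if the wrist force passes 120 N, or if a joint passes its speed limit or range.

## Working session

There is one attempt and no reset: what is moved stays moved. The work goes in short steps, Python scripts to look and compute and a shell command to move; the robot and the scene stay as the last step left them, time stands still between calls to the robot, and variables do not carry over. Pictures are saved under pics/ and viewed, at most 10 in all, crops included, and the job is handed in when it is done.

```bash
ls; mkdir -p pics
cat > h.py <<'E'
import numpy as np, cv2
from plant import get_state, imaging, workorder
def snap(n,f):
    d=imaging.camera(n); cv2.imwrite('pics/'+f+'.png',d['frame']); np.savez('pics/'+f+'.npz',fx=d['fx'],fy=d['fy'],cx=d['cx'],cy=d['cy'],T=d['cam_to_world'],fish=(n=='wrist')); return d
def back(f,u,v,z):
    c=np.load('pics/'+f+'.npz');x=(u-c['cx'])/c['fx'];y=(v-c['cy'])/c['fy']
    if c['fish']:
        r=np.hypot(x,y); s=np.sin(r)/r if r>1e-9 else 1; ray=np.array([x*s,y*s,np.cos(r)])
    else: ray=np.array([x,y,1.])
    T=c['T'];w=T[:3,:3]@ray; return T[:3,3]+w*(z-T[2,3])/w[2]
def proj(f,p):
    c=np.load('pics/'+f+'.npz');T=c['T'];q=T[:3,:3].T@(np.array(p)-T[:3,3])
    if c['fish']:
        r=np.hypot(q[0],q[1]);t=np.arctan2(r,q[2]);q=np.array([q[0]/r*t,q[1]/r*t,1]) if r>0 else q
    else:q=q/q[2]
    return np.array([c['fx']*q[0]+c['cx'],c['fy']*q[1]+c['cy']])
E
python3 - <<'E'
from h import *
a=snap('top','top0')['frame'];b=snap('scene','sc0')['frame']
cv2.imwrite('pics/both.png',cv2.resize(a,(800,600),interpolation=cv2.INTER_CUBIC));cv2.imwrite('pics/sc.png',cv2.resize(b,(800,600)))
for f in('top0','sc0'):
  c=np.load(f'pics/{f}.npz');print(c['fx'],c['T'].round(3))
print(get_state())
E
```

```text
pics
437.95571918481113 [[-0.008 -0.996  0.086  0.462]
 [-1.     0.007 -0.011  0.006]
 [ 0.01  -0.086 -0.996  1.432]
 [ 0.     0.     0.     1.   ]]
349.4901218736276 [[-0.822 -0.393  0.412  0.146]
 [-0.569  0.545 -0.616  0.664]
 [ 0.018 -0.741 -0.672  0.832]
 [ 0.     0.     0.     1.   ]]
{'time': 0.1, 'qpos': array([-8.15492781e+01,  1.03959361e+01,  9.21247889e+01,  4.97786826e-04,
        7.75681328e+01, -1.18198597e+01]), 'joint_velocities': array([-0.00821602, -0.15067467, -0.12692785, -0.08099032,  0.0238527 ,
        0.04694598]), 'effort': array([ 7.12173710e-05, -4.34827566e+01, -3.42696905e+01,  7.03069847e-02,
        3.41119815e-02, -4.06226877e-05]), 'tcp_pos': array([ 0.19916424, -0.53892214,  0.25192651]), 'tool_rot': array([[ 9.38067631e-01,  3.46452121e-01, -2.19520011e-04],
       [ 3.46452037e-01, -9.38066431e-01,  1.53526704e-03],
       [ 3.25972171e-04, -1.51623747e-03, -9.99998797e-01]]), 'force': array([-0.30281241,  0.16143255, -0.25297249]), 'ft_torque': array([0.05013333, 0.02840462, 0.0370617 ]), 'grip_force': 0.0, 'grip_width': 0.0883222640330828}
```

View pics/both.png

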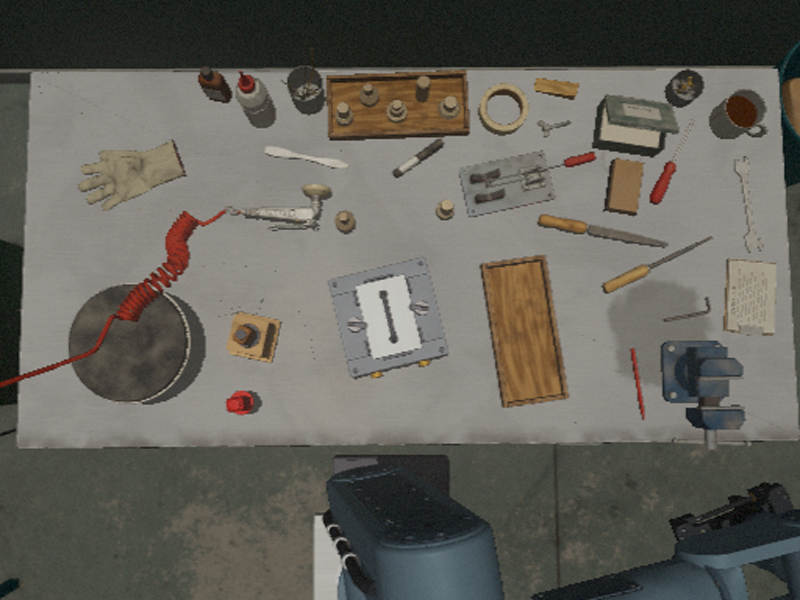

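View pics/sc.png

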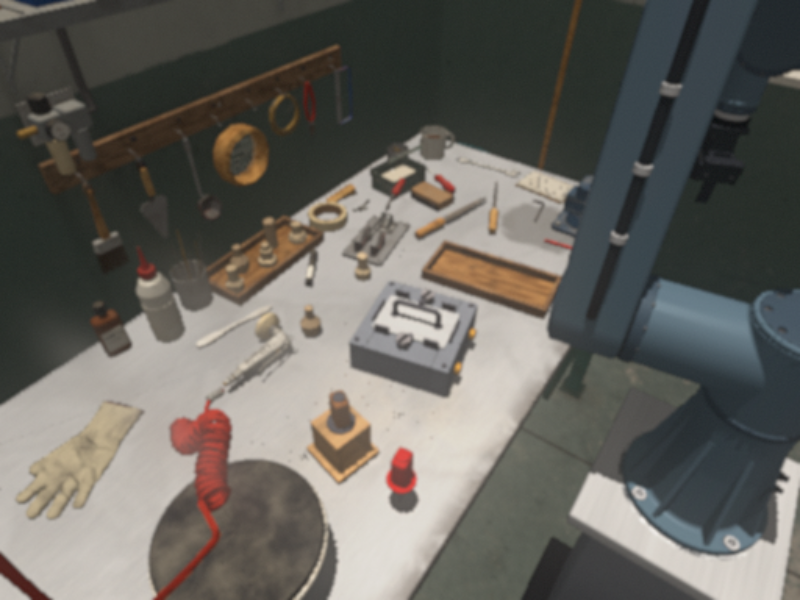

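Top view (800x600 pixels): wooden stubby handle in the stand at (247,334). Lookalikes are the red stubby at (241,402) and the long wooden-handled files at (560,223) and (620,285). I choose the one in the stand. The box is at (390,318), its fasteners at about (357,325) and (421,308), and the tray at (525,330). I'll check with a close crop.

Run:
```python
from h import *
a=cv2.imread('pics/top0.png')[155:255,140:290];cv2.imwrite('pics/crop.png',cv2.resize(a,None,fx=5.3,fy=5.3,interpolation=cv2.INTER_CUBIC))
s=.64
for n,u,v,z in [('drv',247,331,.15),('stand bl',229,353,.0),('box tl',331,277,.075),('tr',425,258,.075),('br',447,360,.075),('bl',352,378,.075),('f1',357,325,.095),('f2',421,308,.095),('g1',383,294,.116),('g2',393,343,.116),('tray tl',481,264,.028),('tr',547,256,.028),('br',567,397,.028),('bl',503,406,.028),('ca',345,215,.07),('cb',446,205,.062)]:
  print(n,back('top0',u*s,v*s,z).round(3))
```

```text
drv [0.521 0.267 0.15 ]
stand bl [0.482 0.335 0.   ]
box tl [0.631 0.117 0.075]
tr [ 0.668 -0.071  0.075]
br [ 0.464 -0.113  0.075]
bl [0.43  0.075 0.075]
f1 [0.534 0.064 0.095]
f2 [ 0.566 -0.061  0.095]
g1 [0.592 0.013 0.116]
g2 [ 0.497 -0.006  0.116]
tray tl [ 0.662 -0.19   0.028]
tr [ 0.678 -0.328  0.028]
br [ 0.387 -0.361  0.028]
bl [ 0.37  -0.23   0.028]
ca [0.757 0.089 0.07 ]
cb [ 0.779 -0.116  0.062]
```

View pics/crop.png

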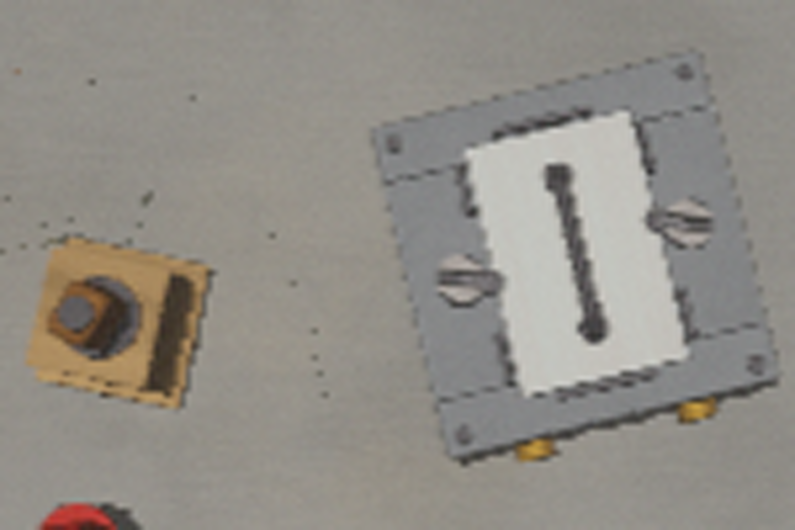

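The crop confirms it: the wooden flat-sided handle sits over a steel collar in the stand, and both slots look turned about 15–25° clockwise from the box's y axis. Moving above the stand.

```bash
R='0.0133,0.0333,0,0,0'; 
python3 -m creep '[0.013,0.033,0,0,0,0.013,0.033,0,0,0,0.013,0.033,0,0,0,0.013,0.033,0,0,0,0.013,0.033,0,0,0,0.013,0.033,0,0,0,0.013,0.033,0,0,0,0.013,0.033,0,0,0]'
python3 -m creep '[0.013,0.033,0,0,0,0.013,0.033,0,0,0,0.013,0.033,0,0,0,0.013,0.033,0,0,0,0.013,0.033,0,0,0,0.013,0.033,0,0,0,0.013,0.033,0,0,0,0.013,0.033,0,0,0]'
python3 -m creep '[0.013,0.033,0,0,0,0.013,0.033,0,0,0,0.013,0.033,0,0,0,0.013,0.033,0,0,0,0.013,0.033,0,0,0,0.013,0.033,0,0,0,0.013,0.033,0,0,0,0,0,0,0,0]'
python3 - <<'E'
from h import *
print(get_state()['tcp_pos'],get_state()['qpos'])
a=snap('wrist','w1')['frame'];cv2.imwrite('pics/w1b.png',cv2.resize(a,(800,600),interpolation=cv2.INTER_CUBIC))
c=np.load('pics/w1.npz');print(c['fx'],c['cx'],c['cy'],c['T'].round(3))
E
```

```text
time: 0.77
tcp_pos: [0.3033, -0.2736, 0.2524]
tool_rot: [[0.938, 0.346, -0.0], [0.346, -0.938, 0.0], [0.0, -0.0, -1.0]]
force: [0.3, 0.6, 0.4]
grip_width: 0.0882
grip_force: 0.0
time: 1.43
tcp_pos: [0.4073, -0.0095, 0.2527]
tool_rot: [[0.938, 0.346, 0.0], [0.346, -0.938, -0.0], [0.0, 0.0, -1.0]]
force: [0.2, -0.5, 0.1]
grip_width: 0.0881
grip_force: 0.0
time: 2.1
tcp_pos: [0.499, 0.2243, 0.252]
tool_rot: [[0.937, 0.35, -0.0], [0.35, -0.937, 0.002], [0.001, -0.002, -1.0]]
force: [-0.7, -0.6, 0.4]
grip_width: 0.0884
grip_force: 0.0
[0.49901743 0.22427458 0.25200204] [11.7052101   6.81371289 96.18433954  0.11303913 76.98955881 81.19051553]
297.3186396354542 255.75508327241923 190.73412263432013 [[ 0.35  -0.896 -0.274  0.569]
 [-0.937 -0.335 -0.102  0.252]
 [-0.001  0.292 -0.956  0.383]
 [ 0.     0.     0.     1.   ]]
```

View pics/w1b.png

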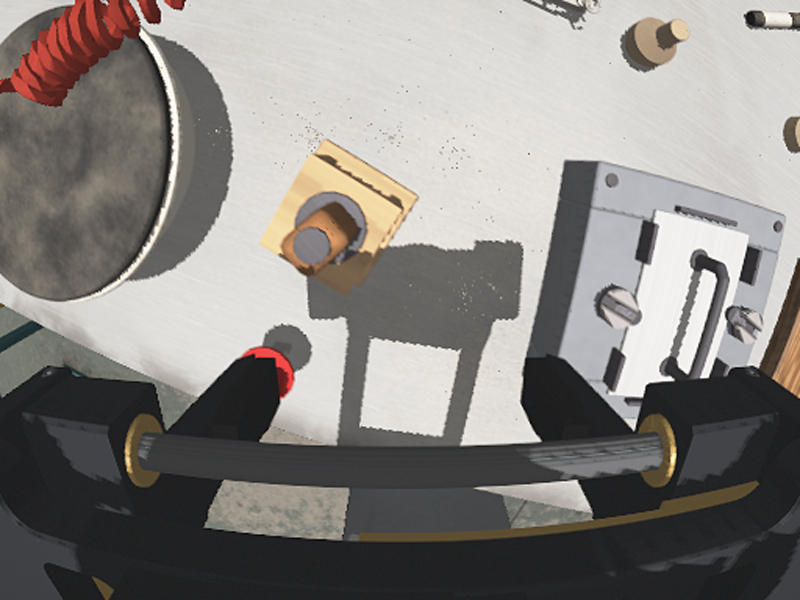

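The wrist view shows the driver's top at (312,243), its collar at about (333,225), and fasteners at (620,305) and (745,322). I'll enlarge those areas with model overlays.

Run:
```python
from h import *
s=.64
print('top',back('w1',312*s,243*s,.149),'collar',back('w1',333*s,229*s,.09))
print('stand corners top',[back('w1',u*s,v*s,.085).round(3) for u,v in((325,140),(417,190),(261,243),(350,292))])
print('f1',back('w1',620*s,305*s,.095),'f2',back('w1',745*s,322*s,.095))
for u,v in((565,160),(783,212)):print('boxc',back('w1',u*s,v*s,.075))
a=cv2.imread('pics/w1.png')
c1=cv2.resize(a[120:190,160:230],(390,390),interpolation=cv2.INTER_CUBIC)
c2=cv2.resize(a[170:230,370:500],(780,360)[0:2],interpolation=cv2.INTER_CUBIC)
b=cv2.resize(cv2.imread('pics/w1.png')[88:190,160:275],(0,0),fx=2,fy=2)
cv2.imwrite('pics/c1.png',np.vstack([cv2.resize(c2,(660,305)),np.hstack([cv2.resize(c1,(290,290)),cv2.resize(b,(370,290))])]))
```

```text
top [0.51397237 0.27967749 0.149     ] collar [0.51340276 0.27669177 0.09      ]
stand corners top [array([0.565, 0.301, 0.085]), array([0.555, 0.235, 0.085]), array([0.487, 0.321, 0.085]), array([0.476, 0.253, 0.085])]
f1 [0.53612352 0.07400847 0.095     ] f2 [ 0.56626136 -0.05036241  0.095     ]
boxc [0.61219855 0.14807209 0.075     ]
boxc [ 0.66854605 -0.06226957  0.075     ]
```

View pics/c1.png

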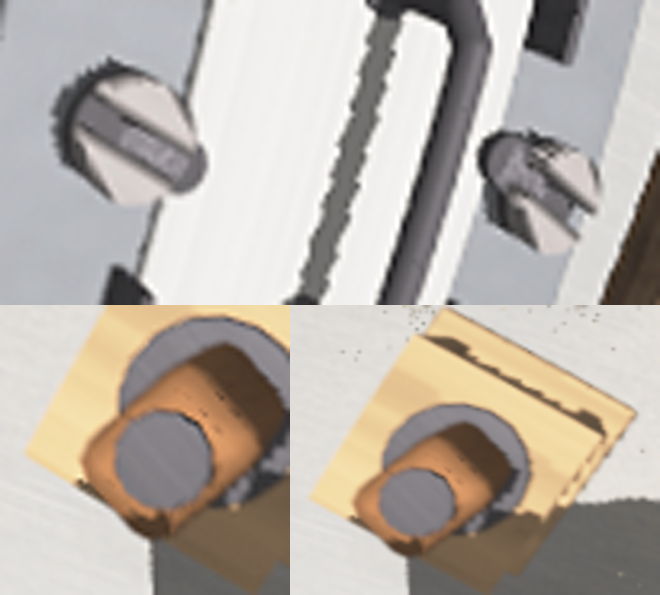

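Close up, the handle's flats run at about ±45° in the crop and both slots show clearly. I'll fit the handle's angle with a silhouette model, and the slot angles from their pixels.

Run:
```python
from h import *
s=.64
a=cv2.imread('pics/w1.png');hsv=cv2.cvtColor(a,cv2.COLOR_BGR2HSV)
# handle: orange-brown + cap disc
m=((hsv[...,0]<16)&(hsv[...,1]>105)).astype(np.uint8)
roi=np.zeros_like(m);roi[125:180,172:238]=1;m*=roi
n,l,st,_=cv2.connectedComponentsWithStats(m);k=1+st[1:,4].argmax();m=(l==k).astype(np.uint8)
cs,_=cv2.findContours(m,cv2.RETR_EXTERNAL,2);m[:]=0;cv2.drawContours(m,[cv2.convexHull(max(cs,key=cv2.contourArea))],-1,1,-1);print('area',m.sum(),st[k])
from scipy.optimize import minimize
def sil(p,w,d,cut=.004):
  x,y,t=p;P=[]
  for z,e in((.09,cut),(.146,cut),(.15,cut+.005)):
    for sx in(-1,1):
      for sy in(-1,1):
        for q in((w-e,d),(w,d-e)):
          X,Y=sx*q[0],sy*q[1];P.append(proj('w1',[x+X*np.cos(t)-Y*np.sin(t),y+X*np.sin(t)+Y*np.cos(t),z]))
  h=cv2.convexHull(np.float32(P));o=np.zeros(m.shape,np.uint8);cv2.fillConvexPoly(o,np.int32(np.round(h*16)),1,shift=4);return o
def iou(p,*k):o=sil(p,*k);return (o&m).sum()/(o|m).sum()
r=[]
for t in range(0,180,5):
  b=max((iou((.514+dx,.279+dy,np.radians(t)),.017,.013),dx,dy) for dx in np.arange(-.006,.007,.002) for dy in np.arange(-.006,.007,.002));r.append((round(b[0],3),t,round(b[1],4),round(b[2],4)))
print(sorted(r)[::-1][:12])
cv2.imwrite('pics/m.png',m*255)
# slots: crop c2 scaled 660/130=5.077, origin (370,170)
for n,p,q in(('f1',(80,105),(185,178)),('f2',(500,150),(590,225))):
  A,B=[back('w1',370+u[0]/5.077,170+u[1]/5.083,.0885) for u in(p,q)];d=B-A;print(n,A,B,np.degrees(np.arctan2(d[1],d[0]))%180)
for n,u,v in(('f1',465,278),('f2',686,222)):print(n,back('top0',140+u/5.3,155+v/5.3,.095))
```

```text
area 1367 [179 130  49  46 864]
[(np.float64(0.85), 155, np.float64(0.0), np.float64(0.0)), (np.float64(0.85), 145, np.float64(0.0), np.float64(0.0)), (np.float64(0.843), 140, np.float64(0.0), np.float64(0.0)), (np.float64(0.841), 150, np.float64(-0.002), np.float64(0.002)), (np.float64(0.833), 160, np.float64(0.0), np.float64(0.0)), (np.float64(0.822), 135, np.float64(0.0), np.float64(0.0)), (np.float64(0.811), 165, np.float64(-0.002), np.float64(0.0)), (np.float64(0.8), 130, np.float64(0.0), np.float64(0.0)), (np.float64(0.784), 170, np.float64(0.0), np.float64(0.0)), (np.float64(0.779), 125, np.float64(0.0), np.float64(0.0)), (np.float64(0.769), 175, np.float64(0.0), np.float64(0.0)), (np.float64(0.758), 120, np.float64(0.0), np.float64(0.0))]
f1 [0.53514    0.08589439 0.0885    ] [0.52941865 0.0518024  0.0885    ] 80.47334706845555
f2 [ 0.56847049 -0.03672662  0.0885    ] [ 0.56270216 -0.08296823  0.0885    ] 82.88946114373822
f1 [0.53532628 0.06648668 0.095     ]
f2 [ 0.56681874 -0.06131966  0.095     ]
```

```bash
python3 -m creep '[0.003,0.011,0,-7.1,0,0.003,0.011,0,-7.1,0,0.003,0.011,0,-7.1,0,0.003,0.011,0,-7.1,0,0.003,0.011,0,-7.1,0,0,0,0,-7.1,0,0,0,0,-7.1,0,0,0,0,0,0]'
python3 -m creep '[0,0,-0.027,0,0,0,0,-0.027,0,0,0,0,-0.027,0,0,0,0,-0.027,0,0,0,0,-0.026,0,0,0,0,0,0,0]'
python3 -m creep '[0,0,0,0,255,0,0,0,0,255,0,0,0,0,255,0,0,0,0,255,0,0,0,0,255,0,0,0,0,255,0,0,0,0,255,0,0,0,0,255]'
```

```text
time: 2.82
tcp_pos: [0.5129, 0.2736, 0.2524]
tool_rot: [[0.868, -0.496, -0.001], [-0.496, -0.868, -0.001], [-0.0, 0.001, -1.0]]
force: [0.3, -0.4, 0.6]
grip_width: 0.0882
grip_force: 0.0
time: 3.32
tcp_pos: [0.5094, 0.2725, 0.1132]
tool_rot: [[0.872, -0.489, -0.01], [-0.489, -0.872, -0.003], [-0.007, 0.007, -1.0]]
force: [-1.3, 0.3, -0.1]
grip_width: 0.0883
grip_force: 0.0
time: 3.98
tcp_pos: [0.5133, 0.2747, 0.119]
tool_rot: [[0.871, -0.491, 0.0], [-0.491, -0.871, 0.0], [0.0, -0.0, -1.0]]
force: [-0.1, -0.2, 0.2]
grip_width: 0.0367
grip_force: 0.0
```

```bash
python3 -m creep '[0,0,0,0,255,0,0,0,0,255,0,0,0,0,255,0,0,0,0,255]'
python3 - <<'E'
from h import *
a=snap('wrist','w2')['frame'];cv2.imwrite('pics/w2b.png',cv2.resize(a,(800,600),interpolation=cv2.INTER_CUBIC))
E
```

```text
time: 4.32
tcp_pos: [0.5134, 0.2748, 0.1189]
tool_rot: [[0.871, -0.491, 0.0], [-0.491, -0.871, 0.0], [0.0, -0.001, -1.0]]
force: [0.8, 1.3, 1.0]
grip_width: 0.0258
grip_force: 30.0
```

View pics/w2b.png

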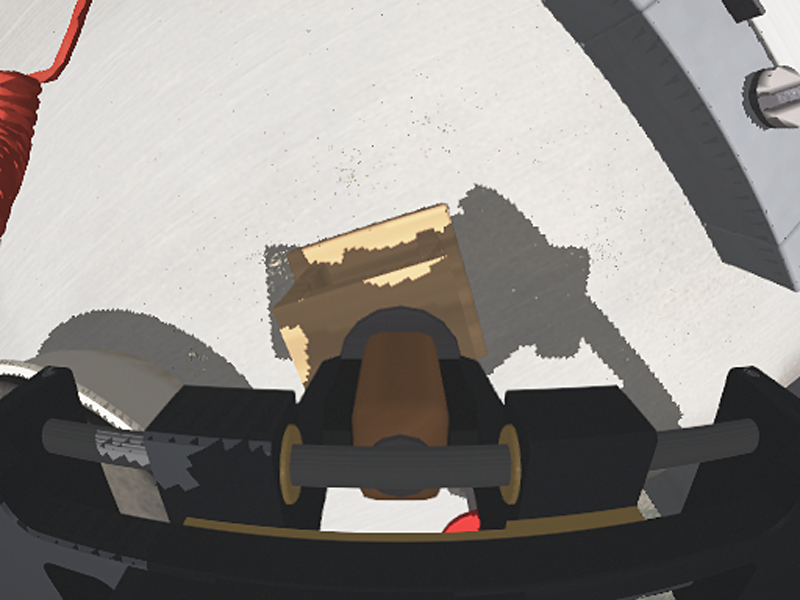

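The grip holds across the flats (25.8 mm) with the handle centred between the fingers. Next I work out where the driver axis sits in the hand, then lift and go to a viewpoint near fastener 1.

```bash
python3 - <<'E'
from h import *
s=.64;g=get_state();R=g['tool_rot'];
e=back('w2',400*s,307*s,.09);print('collar edge in tool',R.T@(e-g['tcp_pos']))
for u,v in((342,350),(458,350)):print(R.T@(back('w2',u*s,v*s,.09)-g['tcp_pos']))
c=np.load('pics/w2.npz');print('cam in tool',R.T@(c['T'][:3,3]-g['tcp_pos']))
E
python3 -m creep '[0,0,0.018,0,255,0,0,0.018,0,255,0,0,0.018,0,255,0,0,0.018,0,255,0,0,0.018,0,255,0,0,0.018,0,255,0,0,0.018,0,255,0,0,0,0,255]'
python3 -m creep '[0.001,-0.015,0,6.8,255,0.001,-0.015,0,6.8,255,0.001,-0.015,0,6.8,255,0.001,-0.015,0,6.8,255,0.001,-0.015,0,6.8,255,0.001,-0.015,0,6.8,255,0.001,-0.015,0,6.8,255,0.001,-0.015,0,6.8,255]'
python3 -m creep '[0.001,-0.015,0,6.8,255,0.001,-0.015,0,6.8,255,0.001,-0.015,0,6.8,255,0.001,-0.015,0,6.8,255,0.001,-0.015,-0.005,6.8,255,0.001,-0.015,-0.005,6.8,255,0.001,-0.015,-0.004,6.8,255,0.001,-0.015,0,6.8,255]'
python3 -m creep '[0,0,0,0,255,0,0,0,0,255,0,0,0,0,255]'
python3 - <<'E'
from h import *
a=snap('wrist','w3')['frame'];snap('wrist','w3')
u,v=proj('w3',[.535,.068,.095]);print(u,v,proj('w3',[.563,-.064,.095]))
x0,y0=int(u)-75,int(v)-55;print(x0,y0)
cv2.imwrite('pics/w3b.png',cv2.resize(a[y0:y0+110,x0:x0+150],None,fx=5.3,fy=5.3,interpolation=cv2.INTER_CUBIC))
E
```

```text
collar edge in tool [ 0.02209855 -0.00039601  0.02887982]
[ 0.00508974 -0.02216496  0.02888755]
[0.00508287 0.02139504 0.02886467]
cam in tool [ 0.07414015 -0.00071214 -0.13073819]
time: 5.03
tcp_pos: [0.5148, 0.275, 0.2483]
tool_rot: [[0.871, -0.491, 0.005], [-0.491, -0.871, 0.001], [0.004, -0.004, -1.0]]
force: [1.6, 0.6, -0.7]
grip_width: 0.0258
grip_force: 30.0
time: 5.7
tcp_pos: [0.5204, 0.1537, 0.2429]
tool_rot: [[0.904, 0.427, -0.002], [0.427, -0.904, -0.0], [-0.002, -0.001, -1.0]]
force: [0.3, 0.1, -2.6]
grip_width: 0.0258
grip_force: 30.0
time: 6.37
tcp_pos: [0.5278, 0.034, 0.2281]
tool_rot: [[0.179, 0.984, -0.004], [0.984, -0.179, 0.0], [-0.0, -0.004, -1.0]]
force: [-0.8, -0.6, -2.0]
grip_width: 0.0257
grip_force: 30.0
time: 6.62
tcp_pos: [0.5288, 0.035, 0.2299]
tool_rot: [[0.188, 0.982, -0.001], [0.982, -0.188, 0.0], [0.0, -0.001, -1.0]]
force: [-0.3, 0.2, -1.2]
grip_width: 0.0256
grip_force: 30.0
256.88268279006303 150.3082797431398 [306.12014557 268.94244523]
181 95
```

View pics/w3b.png

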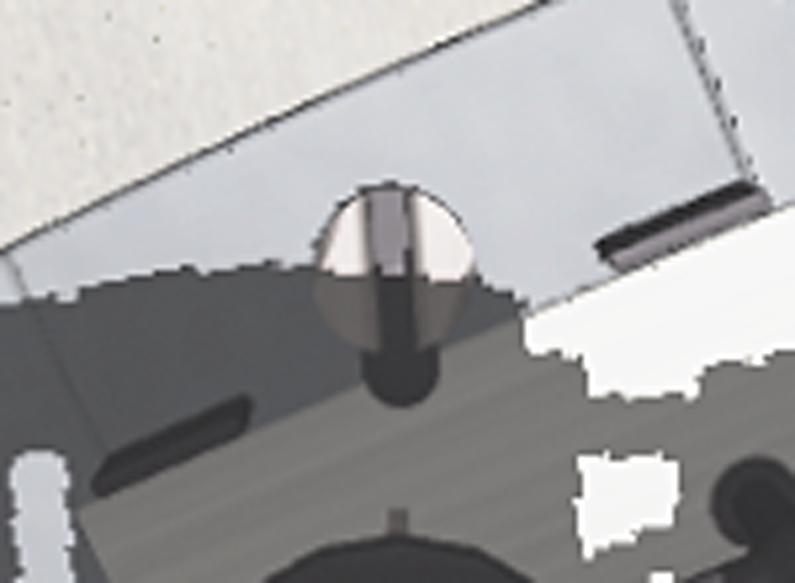

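Fastener 1's head is centred at crop (394,266), with the slot running from (385,190) to (394,343). The blade's edge peeks past the collar at (397,520), which confirms it is nearly in line with the slot.

```bash
cat >> h.py <<'E'
def rel(f,x0,y0,k,pts,z):
    g=get_state();R=g['tool_rot'];
    for u,v in pts:
        p=back(f,x0+(u+.5)/k-.5,y0+(v+.5)/k-.5,z);print(p.round(4),(R.T@(p-g['tcp_pos'])).round(4))
E
python3 - <<'E'
from h import *
rel('w3',181,95,5.3,[(394,266),(385,190),(394,343)],.095)
rel('w3',181,95,5.3,[(397,515)],.138)
print(get_state()['tool_rot'][:,0])
E
```

```text
[0.5342 0.0733 0.095 ] [ 0.0383 -0.0019  0.1354]
[0.5352 0.0864 0.095 ] [ 0.0513 -0.0034  0.1354]
[0.5317 0.0602 0.095 ] [ 0.0249 -0.0019  0.1354]
[0.529  0.0428 0.138 ] [ 0.0073 -0.0013  0.0924]
[1.85615154e-01 9.82622502e-01 1.82581834e-04]
```

```bash
python3 -m creep '[0.0017,0.0096,0,1,255,0.0017,0.0096,0,1,255,0.0017,0.0096,0,1,255,0.0017,0.0097,0,0,255,0,0,-0.018,0,255,0,0,-0.018,0,255,0,0,0,0,255,0,0,0,0,255]'
python3 -m creep '[0,0,-0.002,0,255,0,0,-0.002,0,255,0,0,-0.002,0,255,0,0,0,0,255]'
python3 -m creep '[0,0,-0.001,0,255,0,0,-0.001,0,255,0,0,0,0,255]'
```

```text
time: 7.38
tcp_pos: [0.5353, 0.074, 0.1939]
tool_rot: [[0.132, 0.991, -0.003], [0.991, -0.132, 0.0], [-0.0, -0.003, -1.0]]
force: [0.7, -0.7, -0.6]
grip_width: 0.0258
grip_force: 30.0
time: 7.72
tcp_pos: [0.5362, 0.0731, 0.189]
tool_rot: [[0.133, 0.991, 0.0], [0.991, -0.133, -0.0], [0.0, 0.0, -1.0]]
force: [0.3, -0.3, -1.8]
grip_width: 0.0257
grip_force: 30.0
time: 7.97
tcp_pos: [0.536, 0.073, 0.1866]
tool_rot: [[0.133, 0.991, -0.0], [0.991, -0.133, 0.0], [0.0, -0.0, -1.0]]
force: [0.4, 0.2, -1.9]
grip_width: 0.0259
grip_force: 30.0
```

```bash
python3 -m creep '[0,0,-0.001,0,255,0,0,-0.001,0,255,0,0,0,0,255,0,0,0,5,255,0,0,0,5,255,0,0,0,5,255,0,0,0,5,255,0,0,0,5,255]'
python3 -c "
from h import *
g=get_state();print(g['ft_torque'],g['qpos'])"
```

```text
time: 8.63
tcp_pos: [0.5347, 0.0729, 0.1844]
tool_rot: [[-0.303, 0.953, -0.004], [0.953, 0.303, -0.0], [0.001, -0.004, -1.0]]
force: [-4.0, -1.3, 2.8]
grip_width: 0.0256
grip_force: 30.0
[-0.30732434  1.00965353 -0.14962686] [-4.82053346e+00  1.01616239e+01  1.00672586e+02 -4.72974805e-02
  6.93667091e+01 -2.24167190e+01]
```

```bash
python3 -m creep '[0,0,0,7.1,255,0,0,0,7.1,255,0,0,0,7.1,255,0,0,0,7.1,255,0,0,0,7.1,255,0,0,0,7.1,255,0,0,0,7.1,255,0,0,0,7.1,255]'
python3 -m creep '[0,0,0,7.1,255,0,0,0,7.1,255,0,0,0,7.1,255,0,0,0,4,255,0,0,0,4,255,0,0,0,0,255]'
python3 -c "
from h import *
g=get_state();print(g['ft_torque'],np.degrees(np.arctan2(*g['tool_rot'][1::-1,0])))"
```

```text
time: 9.3
tcp_pos: [0.5338, 0.0719, 0.1843]
tool_rot: [[-0.964, 0.267, -0.006], [0.267, 0.964, -0.003], [0.005, -0.004, -1.0]]
force: [-8.5, -5.2, 4.1]
grip_width: 0.0258
grip_force: 30.0
time: 9.8
tcp_pos: [0.5346, 0.0715, 0.1844]
tool_rot: [[-0.972, -0.237, -0.004], [-0.237, 0.972, -0.003], [0.005, -0.002, -1.0]]
force: [-5.0, -6.1, 1.1]
grip_width: 0.0259
grip_force: 30.0
[-1.40360623  1.10804432 -0.13905084] -166.31942885398493
```

```bash
python3 -m creep '[0,0,0,3,255,0,0,0,2,255,0,0,0,-5,255,0,0,0,-5,255,0,0,0.01,0,255,0,0,0.018,0,255,0,0,0.018,0,255,0,0,0,0,255]'
python3 -m creep '[0,-0.01,0,-7.1,255,0.002,-0.01,0,-7.1,255,0.002,-0.011,0,-7.1,255,0.002,-0.011,0,-7.1,255,0.002,-0.011,0,-7.1,255,0.002,-0.011,0,-7.1,255,0.002,-0.011,0,-7.1,255,0.002,-0.011,0,-7.1,255]'
python3 -m creep '[0.002,-0.011,0,-7.1,255,0.002,-0.011,0,-7.1,255,0.002,-0.011,0,-7.1,255,0.002,-0.011,0,-7.1,255,0.001,-0.011,0,-7.1,255,0.001,-0.011,0,-7.1,255,0.001,-0.011,0,-4,255,0.001,-0.008,0,0,255]'
python3 -m creep '[0,0,0,0,255,0,0,0,0,255,0,0,0,0,255]'
python3 - <<'E'
from h import *
a=snap('wrist','w4')['frame'];print(np.degrees(np.arctan2(*get_state()['tool_rot'][1::-1,0])))
u,v=proj('w4',[.564,-.060,.095]);print(u,v,proj('w4',[.534,.073,.095]))
x0,y0=int(u)-75,int(v)-55;print(x0,y0)
c=cv2.resize(a[y0:y0+110,x0:x0+150],None,fx=5.3,fy=5.3,interpolation=cv2.INTER_CUBIC)
u,v=map(int,proj('w4',[.534,.073,.095]));v0=max(0,v-20)
c[:190,:255]=cv2.resize(a[v0:v0+45,u-30:u+30],(255,190),interpolation=cv2.INTER_CUBIC)
cv2.imwrite('pics/w4b.png',c)
E
```

```text
time: 10.47
tcp_pos: [0.5384, 0.0733, 0.2353]
tool_rot: [[-0.989, -0.15, 0.007], [-0.15, 0.989, 0.0], [-0.007, -0.001, -1.0]]
force: [2.0, -0.3, -1.7]
grip_width: 0.0257
grip_force: 30.0
time: 11.13
tcp_pos: [0.55, -0.0132, 0.2303]
tool_rot: [[-0.662, 0.75, 0.0], [0.75, 0.662, 0.0], [0.0, 0.0, -1.0]]
force: [0.7, -0.8, -2.4]
grip_width: 0.0258
grip_force: 30.0
time: 11.8
tcp_pos: [0.5621, -0.0985, 0.2303]
tool_rot: [[0.087, 0.996, -0.0], [0.996, -0.087, 0.0], [0.0, -0.0, -1.0]]
force: [-0.4, 0.3, -1.9]
grip_width: 0.0262
grip_force: 30.0
time: 12.05
tcp_pos: [0.5619, -0.0974, 0.2305]
tool_rot: [[0.084, 0.996, -0.0], [0.996, -0.084, 0.001], [0.0, -0.0, -1.0]]
force: [-0.6, 1.1, -1.4]
grip_width: 0.0259
grip_force: 30.0
85.19004830734517
255.6581154086219 145.94705562877112 [209.69476585   6.13221396]
180 90
```

View pics/w4b.png

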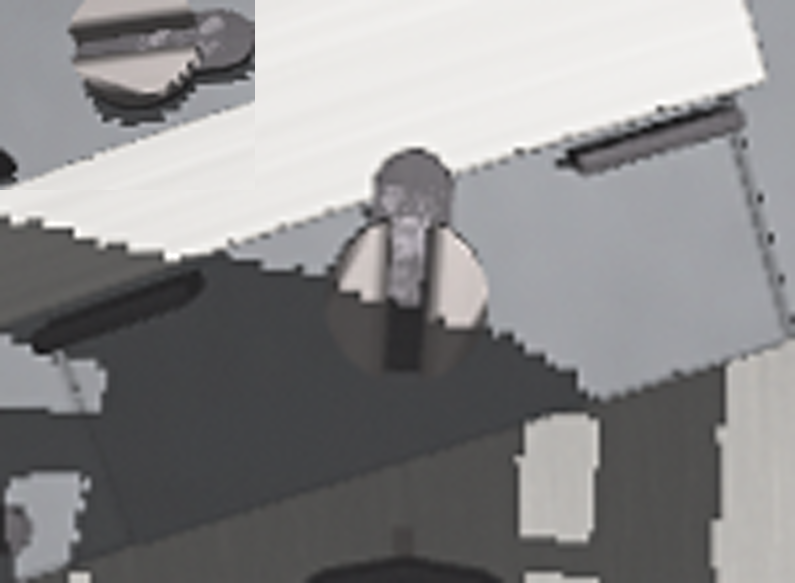

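Fastener 1 (inset) now lies nearly along the cover edge, about 83° round, so it is free. Fastener 2's head is centred at about (408,300), its slot runs (411,225)→(403,371), and the blade edge is at (402,540).

Run:
```python
from h import *
rel('w4',180,90,5.3,[(408,300),(411,225),(403,371)],.095)
rel('w4',180,90,5.3,[(402,540)],.138)
rel('w4',180,90,5.3,[(402,535)],.135)
```

```text
[ 0.5648 -0.0603  0.095 ] [ 0.037  -0.0002  0.1356]
[ 0.5664 -0.0475  0.095 ] [0.0499 0.0003 0.1356]
[ 0.5629 -0.0725  0.095 ] [ 0.0247 -0.0011  0.1356]
[ 0.5614 -0.0896  0.138 ] [ 0.0076 -0.0012  0.0926]
[ 0.5614 -0.0897  0.135 ] [ 0.0074 -0.0012  0.0956]
```

```bash
python3 -m creep '[0.001,0.0094,0,-1,255,0.001,0.0094,0,-1,255,0.001,0.0094,0,-1,255,0.001,0.0093,0,0,255,0,0,-0.018,0,255,0,0,-0.018,0,255,0,0,0,0,255,0,0,0,0,255]'
python3 -m creep '[0,0,-0.002,0,255,0,0,-0.002,0,255,0,0,-0.002,0,255,0,0,0,0,255,0,0,-0.002,0,255,0,0,-0.001,0,255,0,0,0,0,255]'
python3 -c "
from h import *
g=get_state();print(g['ft_torque'])"
```

```text
time: 12.77
tcp_pos: [0.5653, -0.0596, 0.194]
tool_rot: [[0.136, 0.991, -0.002], [0.991, -0.136, 0.001], [0.001, -0.002, -1.0]]
force: [-0.0, 0.6, -1.7]
grip_width: 0.026
grip_force: 30.0
time: 13.35
tcp_pos: [0.5659, -0.0604, 0.1855]
tool_rot: [[0.138, 0.99, -0.0], [0.99, -0.138, 0.0], [0.0, -0.0, -1.0]]
force: [0.3, -0.8, -1.5]
grip_width: 0.0258
grip_force: 30.0
[-0.02005496 -0.05583946  0.00870215]
```

In the slot with no vertical force. Now turning it.

```bash
python3 -m creep '[0,0,-0.001,5,255,0,0,0,5,255,0,0,0,5,255,0,0,0,5,255,0,0,0,5,255,0,0,0,5,255]'
python3 -m creep '[0,0,0,7.1,255,0,0,0,7.1,255,0,0,0,7.1,255,0,0,0,7.1,255,0,0,0,7.1,255,0,0,0,7.1,255,0,0,0,7.1,255,0,0,0,7.1,255]'
python3 -m creep '[0,0,0,7.1,255,0,0,0,7.1,255,0,0,0,7.1,255,0,0,0,6,255,0,0,0,2,255,0,0,0,0,255]'
python3 -c "
from h import *
g=get_state();print(g['ft_torque'],np.degrees(np.arctan2(*g['tool_rot'][1::-1,0])))"
```

```text
time: 13.85
tcp_pos: [0.5657, -0.0605, 0.1846]
tool_rot: [[-0.379, 0.925, -0.001], [0.925, 0.379, 0.0], [0.0, -0.001, -1.0]]
force: [-1.7, -0.9, -0.6]
grip_width: 0.0261
grip_force: 30.0
time: 14.52
tcp_pos: [0.565, -0.0609, 0.1845]
tool_rot: [[-0.982, 0.187, -0.003], [0.187, 0.982, -0.001], [0.002, -0.001, -1.0]]
force: [-3.1, -2.2, -0.4]
grip_width: 0.0259
grip_force: 30.0
time: 15.02
tcp_pos: [0.565, -0.0613, 0.1846]
tool_rot: [[-0.95, -0.314, -0.003], [-0.314, 0.95, -0.002], [0.003, -0.001, -1.0]]
force: [-4.5, -2.8, -0.3]
grip_width: 0.0258
grip_force: 30.0
[-0.69821388  0.7821793  -0.12065986] -161.7174340055575
```

```bash
python3 -m creep '[0,0,0,-5,255,0,0,0,-5,255,0,0,0.01,0,255,0,0,0.018,0,255,0,0,0.018,0,255,0,0,0.02,0,255,0,0,0,0,255]'
python3 - <<'E'
from h import *
for n,x,y,z in(('FL',415,337,.085),('FR',605,432,.085),('NL',312,498,.085),('baseFL',440,308,0),('baseFR',637,410,0)):
  print(n,back('w1',160+(x-290)/3.217,88+(y-305)/2.843,z).round(4))
def uv(x,y):return 140+x/5.3,155+y/5.3
for n,x,y in(('TL',70,238),('TR',210,268),('BR',180,407),('BL',30,370)):
  print(n,back('top0',*uv(x,y),0).round(4),back('top0',*uv(x,y),.085).round(4))
print('collar top',back('top0',*uv(103,315),.09))
E
```

```text
time: 15.6
tcp_pos: [0.5684, -0.0609, 0.256]
tool_rot: [[-0.989, -0.145, 0.008], [-0.145, 0.989, -0.002], [-0.007, -0.003, -1.0]]
force: [2.0, -1.4, -0.4]
grip_width: 0.0258
grip_force: 30.0
FL [0.5532 0.3067 0.085 ]
FR [0.5413 0.2394 0.085 ]
NL [0.4868 0.3206 0.085 ]
baseFL [0.5644 0.3172 0.    ]
baseFR [0.5474 0.2274 0.    ]
TL [0.567  0.3144 0.    ] [0.5608 0.2961 0.085 ]
TR [0.5478 0.228  0.    ] [0.5427 0.2148 0.085 ]
BR [0.4625 0.2458 0.    ] [0.4625 0.2316 0.085 ]
BL [0.4859 0.338  0.    ] [0.4845 0.3183 0.085 ]
collar top [0.51573295 0.2755028  0.09      ]
```

```bash
python3 -m creep '[-0.005,0.034,0,-4,255,-0.005,0.034,0,-4,255,-0.005,0.034,0,-4,255,-0.005,0.034,0,-4,255,-0.005,0.034,0,-4,255,-0.005,0.034,0,-4,255,-0.005,0.034,0,-4,255,-0.005,0.034,0,-4,255]'
python3 -m creep '[-0.005,0.034,0,-4,255,-0.005,0.034,0,-4,255,0,0,0,0,255,0,0,0,0,255,0,0,0,0,255,0,0,0,0,255]'
```

```text
time: 16.27
tcp_pos: [0.5253, 0.2133, 0.2502]
tool_rot: [[-0.914, 0.405, -0.0], [0.405, 0.914, 0.0], [0.0, 0.0, -1.0]]
force: [1.7, 0.3, -1.2]
grip_width: 0.0261
grip_force: 30.0
time: 16.77
tcp_pos: [0.5162, 0.2786, 0.2504]
tool_rot: [[-0.85, 0.527, -0.0], [0.527, 0.85, -0.0], [0.0, -0.001, -1.0]]
force: [-0.1, 0.8, -0.5]
grip_width: 0.0256
grip_force: 30.0
```

```bash
python3 -m creep '[-0.001,0.002,-0.02,0,255,0,0,-0.02,0,255,0,0,-0.02,0,255,0,0,-0.02,0,255,0,0,-0.02,0,255,0,0,-0.02,0,255,0,0,-0.005,0,255,0,0,0,0,255]'
python3 -m creep '[0,0,-0.003,0,255,0,0,-0.002,0,255,0,0,0,0,255,0,0,0,0,255]'
```

```text
time: 17.43
tcp_pos: [0.5142, 0.28, 0.1239]
tool_rot: [[-0.849, 0.528, -0.004], [0.528, 0.849, -0.001], [0.003, -0.003, -1.0]]
force: [-0.4, -0.8, -1.4]
grip_width: 0.0257
grip_force: 30.0
time: 17.77
tcp_pos: [0.5156, 0.2817, 0.1217]
tool_rot: [[-0.85, 0.527, 0.002], [0.527, 0.85, 0.0], [-0.001, 0.001, -1.0]]
force: [0.9, 0.1, -0.8]
grip_width: 0.0257
grip_force: 30.0
```

```bash
python3 -m creep '[0,0,-0.001,0,255,0,0,-0.001,0,255,0,0,0,0,255,0,0,0,0,255]'
python3 -m creep '[0,0,-0.001,0,255,0,0,0,0,255,0,0,0,0,255]'
```

```text
time: 18.1
tcp_pos: [0.5153, 0.2818, 0.1191]
tool_rot: [[-0.85, 0.527, 0.001], [0.527, 0.85, 0.0], [-0.001, 0.001, -1.0]]
force: [-0.1, 0.2, 1.0]
grip_width: 0.0256
grip_force: 30.0
time: 18.35
tcp_pos: [0.5154, 0.2818, 0.1191]
tool_rot: [[-0.85, 0.527, 0.001], [0.527, 0.85, 0.0], [-0.001, 0.001, -1.0]]
force: [-3.5, -1.7, 7.7]
grip_width: 0.0258
grip_force: 30.0
```

Seated on the collar. Releasing and rising clear.

```bash
python3 -m creep '[0,0,0.001,0,200,0,0,0,0,0,0,0,0,0,0,0,0,0,0,0,0,0,0,0,0,0,0,0,0,0,0,0,0,0,0,0,0,0,0,0]'
python3 -m creep '[0,0,0,0,0,0,0,0,0,0,0,0,0.015,0,0,0,0,0.03,0,0,0,0,0.03,0,0,0,0,0.03,0,0,0,0,0.03,0,0,0,0,0,0,0]'
python3 - <<'E'
from h import *
a=snap('wrist','w5')['frame'];b=snap('top','top5')['frame']
c=cv2.resize(a,(512,384));d=cv2.resize(b[150:260,130:290],(512,352),interpolation=cv2.INTER_CUBIC)
e=cv2.resize(np.vstack([c[:384],d]),(417,600));cv2.imwrite('pics/w5b.png',e)
E
```

```text
time: 19.02
tcp_pos: [0.515, 0.2816, 0.1186]
tool_rot: [[-0.85, 0.527, -0.0], [0.527, 0.85, -0.0], [0.0, -0.0, -1.0]]
force: [-0.4, -0.6, -0.1]
grip_width: 0.0703
grip_force: 0.0
time: 19.68
tcp_pos: [0.5181, 0.2827, 0.2611]
tool_rot: [[-0.85, 0.527, 0.011], [0.527, 0.85, 0.003], [-0.007, 0.008, -1.0]]
force: [1.0, 0.5, 0.9]
grip_width: 0.0881
grip_force: 0.0
```

View pics/w5b.png

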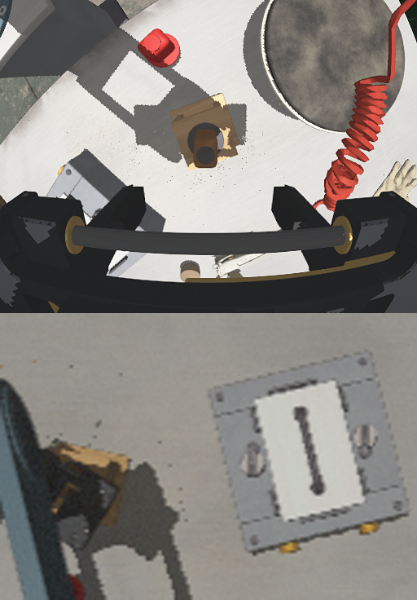

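The driver hangs upright in the stand and both fasteners lie along the cover's edges. Next: pre-close the fingers (to clear the guides) and go over the cover handle.

```bash
python3 -m creep '[0.004,-0.034,0,5.6,150,0.004,-0.034,0,5.6,150,0.004,-0.034,0,5.6,150,0.004,-0.034,0,5.6,150,0.004,-0.034,0,5.6,150,0.004,-0.034,0,5.6,150,0.004,-0.034,0,5.6,150,0.004,-0.034,0,5.6,150]'
python3 -m creep '[0.002,-0.004,0,0,150,0,0,0,0,150,0,0,0,0,150,0,0,0,0,150]'
python3 -c "
from h import *
g=get_state();print(g['ft_torque'],np.degrees(np.arctan2(*g['tool_rot'][1::-1,0])))
a=snap('wrist','w6')['frame'];cv2.imwrite('pics/w6b.png',cv2.resize(a,(800,600)))
d=imaging.camera('top')['frame'];cv2.imwrite('pics/t6.png',d)
"
```

```text
time: 20.45
tcp_pos: [0.5459, 0.0082, 0.2517]
tool_rot: [[-0.973, -0.229, -0.003], [-0.229, 0.973, 0.001], [0.003, 0.001, -1.0]]
force: [0.7, -0.9, 0.9]
grip_width: 0.0377
grip_force: 0.0
time: 20.78
tcp_pos: [0.5484, 0.0068, 0.2528]
tool_rot: [[-0.974, -0.224, -0.002], [-0.224, 0.974, 0.001], [0.001, 0.001, -1.0]]
force: [0.3, -0.3, 0.2]
grip_width: 0.0364
grip_force: 0.0
[ 0.12350671 -0.12205276  0.0112254 ] -167.03122862268995
```

View pics/w6b.png

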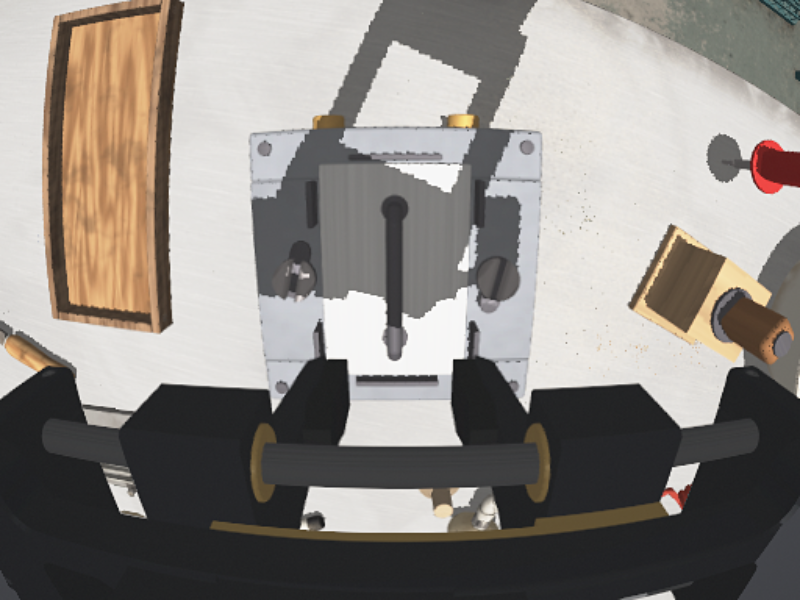

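The wrist view shows the bar vertical from (394,207) to (396,340), both cams aside, and the tray's rim corners at about (55,17), (183,2), (172,331) and (50,318). Working out the moves.

Run:
```python
from h import *
s=.64
rel('w6',0,0,1/s,[(394,205),(396,340)],.116)
P=[back('w6',u*s,v*s,.028) for u,v in((55,17),(183,2),(172,331),(50,318))]
for p in P:print(p.round(4))
print('c',np.mean(P,0))
Q=[back('w6',u*s,v*s,.006) for u,v in((65,300),(148,313))];print(Q)
a=cv2.imread('pics/top0.png');h=cv2.cvtColor(a,cv2.COLOR_BGR2HSV)
m=((h[...,1]>70)&(h[...,0]<25)).astype(np.uint8);r=np.zeros_like(m);r[155:270,300:372]=1;m*=r
n,l,st,_=cv2.connectedComponentsWithStats(m);k=1+st[1:,4].argmax();p=cv2.findNonZero((l==k).astype(np.uint8))
b=cv2.boxPoints(cv2.minAreaRect(p));B=np.array([back('top0',*q,.028) for q in b]);print(B.round(4),B.mean(0))
```

```text
[ 0.4995 -0.0066  0.116 ] [ 0.0509 -0.0022  0.1373]
[0.5802 0.013  0.116 ] [-0.0322 -0.0014  0.1373]
[ 0.3846 -0.3594  0.028 ]
[ 0.3722 -0.2145  0.028 ]
[ 0.655  -0.1759  0.028 ]
[ 0.6794 -0.3249  0.028 ]
c [ 0.52278852 -0.26868928  0.028     ]
[array([ 0.66576958, -0.32067196,  0.006     ]), array([ 0.65428217, -0.21381086,  0.006     ])]
[[ 0.6629 -0.1869  0.028 ]
 [ 0.6837 -0.3239  0.028 ]
 [ 0.3863 -0.3623  0.028 ]
 [ 0.3666 -0.2276  0.028 ]] [ 0.52487543 -0.2751777   0.028     ]
```

```bash
python3 -m creep '[0,-0.002,-0.03,0,150,0,0,-0.03,0,150,0,0,-0.03,0,150,0,0,-0.03,0,150,0,0,-0.015,0,150,0,0,-0.004,0,150,0,0,0,0,150,0,0,0,0,150]'
python3 -m creep '[0,0,0,0,255,0,0,0,0,255,0,0,0,0,255,0,0,0,0,255,0,0,0,0,255,0,0,0,0,255,0,0,0,0,255]'
```

```text
time: 21.55
tcp_pos: [0.5497, 0.0041, 0.1157]
tool_rot: [[-0.974, -0.225, 0.001], [-0.225, 0.974, -0.0], [-0.001, -0.001, -1.0]]
force: [-0.2, 0.8, -1.1]
grip_width: 0.0364
grip_force: 0.0
time: 22.13
tcp_pos: [0.5495, 0.0035, 0.1155]
tool_rot: [[-0.975, -0.224, 0.001], [-0.224, 0.975, -0.0], [-0.001, -0.0, -1.0]]
force: [-1.3, -0.5, 5.2]
grip_width: 0.0088
grip_force: 30.0
```

```bash
python3 -m creep '[0,0,0.001,0,255,0,0,0.002,0,255,0,0,0.002,0,255,0,0,0,0,255]'
python3 -m creep '[0,0,0.004,0,255,0,0,0.004,0,255,0,0,0.004,0,255,0,0,0.004,0,255,0,0,0.004,0,255,0,0,0.004,0,255,0,0,0,0,255]'
python3 -c "
from h import *
print(get_state()['ft_torque'])"
```

```text
time: 22.47
tcp_pos: [0.5486, 0.0037, 0.1194]
tool_rot: [[-0.974, -0.224, -0.001], [-0.224, 0.974, 0.0], [0.001, 0.0, -1.0]]
force: [0.7, 0.1, -4.3]
grip_width: 0.0088
grip_force: 30.0
time: 23.05
tcp_pos: [0.5497, 0.0035, 0.1449]
tool_rot: [[-0.974, -0.224, 0.002], [-0.224, 0.974, -0.0], [-0.002, -0.001, -1.0]]
force: [0.3, -0.2, -5.2]
grip_width: 0.0088
grip_force: 30.0
[ 0.08635921 -0.16901322  0.00355401]
```

```bash
python3 -m creep '[0,0,0.012,0,255,0,0,0.015,0,255,-0.001,-0.008,0.015,0,255,-0.002,-0.018,0.005,0,255,-0.003,-0.025,0,-0.8,255,-0.003,-0.03,0,-1,255,-0.003,-0.03,0,-1,255,-0.003,-0.03,0,-1,255]'
python3 -m creep '[-0.003,-0.03,0,-1,255,-0.003,-0.03,0,-1,255,-0.002,-0.028,0,0,255,-0.0015,-0.024,0,0,255,-0.001,-0.018,0,0,255,-0.001,-0.009,0,0,255,0,0,0,0,255,0,0,0,0,255]'
python3 - <<'E'
from h import *
g=get_state();print(g['ft_torque'],np.degrees(np.arctan2(*g['tool_rot'][1::-1,0])))
E
```

```text
time: 23.72
tcp_pos: [0.5338, -0.1385, 0.1916]
tool_rot: [[-0.987, -0.159, 0.001], [-0.159, 0.987, -0.0], [-0.0, -0.0, -1.0]]
force: [1.4, -0.1, -3.8]
grip_width: 0.0089
grip_force: 30.0
time: 24.38
tcp_pos: [0.5224, -0.276, 0.1908]
tool_rot: [[-0.992, -0.124, -0.0], [-0.124, 0.992, 0.001], [0.0, 0.001, -1.0]]
force: [-0.2, 1.0, -4.5]
grip_width: 0.0089
grip_force: 30.0
[ 0.10855707 -0.15514184  0.02993858] -172.86828195207093
```

```bash
python3 -m creep '[0,0,-0.012,0,255,0,0,-0.02,0,255,0,0,-0.022,0,255,0,0,-0.022,0,255,0,0,-0.02,0,255,0,0,-0.012,0,255,0,0,-0.006,0,255,0,0,0,0,255]'
python3 -m creep '[0,0,-0.006,0,255,0,0,-0.006,0,255,0,0,-0.006,0,255,0,0,0,0,255,0,0,0,0,255]'
```

```text
time: 25.05
tcp_pos: [0.5219, -0.2749, 0.075]
tool_rot: [[-0.992, -0.126, -0.002], [-0.126, 0.992, 0.002], [0.002, 0.002, -1.0]]
force: [-1.1, -0.2, -4.1]
grip_width: 0.0094
grip_force: 30.0
time: 25.47
tcp_pos: [0.5224, -0.2763, 0.0585]
tool_rot: [[-0.992, -0.125, -0.0], [-0.125, 0.992, 0.0], [0.0, 0.0, -1.0]]
force: [-1.0, 0.6, -5.0]
grip_width: 0.0089
grip_force: 30.0
```

Inside the walls (underside at about 18 mm) with no contact. Lowering slowly to the floor.

```bash
python3 -m creep '[0,0,-0.003,0,255,0,0,-0.003,0,255,0,0,-0.002,0,255,0,0,-0.002,0,255,0,0,0,0,255,0,0,0,0,255]'
python3 -m creep '[0,0,-0.001,0,255,0,0,0,0,255,0,0,-0.001,0,255,0,0,0,0,255]'
```

```text
time: 25.97
tcp_pos: [0.5224, -0.2763, 0.0485]
tool_rot: [[-0.992, -0.125, -0.0], [-0.125, 0.992, 0.0], [0.0, 0.0, -1.0]]
force: [-1.2, 0.9, -4.3]
grip_width: 0.009
grip_force: 30.0
time: 26.3
tcp_pos: [0.5227, -0.2767, 0.0472]
tool_rot: [[-0.992, -0.125, 0.0], [-0.125, 0.992, -0.001], [-0.0, -0.001, -1.0]]
force: [-0.5, -0.3, 0.3]
grip_width: 0.0087
grip_force: 30.0
```

Touched down. Release part-way, rise, and check.

```bash
python3 -m creep '[0,0,0,0,150,0,0,0,0,150,0,0,0,0,150,0,0,0,0,150,0,0,0,0,150,0,0,0,0,150]'
python3 -m creep '[0,0,0.01,0,150,0,0,0.025,0,150,0,0,0.035,0,150,0,0,0.035,0,150,0,0,0.035,0,150,0,0,0.035,0,150,-0.03,0.02,0.02,0,150,-0.03,0.02,0,0,150]'
python3 -m creep '[-0.03,0.025,0,0,150,-0.03,0.025,0,0,150,-0.02,0.02,0,0,150,0,0,0,0,150,0,0,0,0,150]'
python3 - <<'E'
from h import *
print(get_state()['force'])
a=snap('wrist','w9')['frame'];b=snap('top','t9')['frame']
# white cover: bright, low saturation, within tray region (top view)
for f,I in(('w9',a),('t9',b)):
  h=cv2.cvtColor(I,cv2.COLOR_BGR2HSV);P=[]
  reg=np.array([proj(f,p) for p in((.665,-.195,.02),(.675,-.31,.02),(.39,-.345,.02),(.375,-.235,.02))])
  m=np.zeros(I.shape[:2],np.uint8);cv2.fillConvexPoly(m,np.int32(reg),1)
  m&=((h[...,1]<45)).astype(np.uint8);m=cv2.morphologyEx(m,3,np.ones((7,7),np.uint8))
  n,l,st,_=cv2.connectedComponentsWithStats(m);k=1+st[1:,4].argmax()
  q=cv2.boxPoints(cv2.minAreaRect(cv2.findNonZero((l==k).astype(np.uint8))));W=np.array([back(f,*x,.011) for x in q]);print(f,reg.round(),st[k],'\n',W.round(3),W.mean(0).round(3),np.linalg.norm(np.diff(W,axis=0),axis=1))
E
```

```text
time: 26.8
tcp_pos: [0.5226, -0.2765, 0.0468]
tool_rot: [[-0.992, -0.125, 0.0], [-0.125, 0.992, -0.0], [-0.0, -0.0, -1.0]]
force: [0.1, -1.1, 0.5]
grip_width: 0.0361
grip_force: 0.0
time: 27.47
tcp_pos: [0.4647, -0.2384, 0.248]
tool_rot: [[-0.992, -0.125, 0.008], [-0.125, 0.992, -0.007], [-0.007, -0.008, -1.0]]
force: [-0.7, -0.7, 1.0]
grip_width: 0.0368
grip_force: 0.0
time: 27.88
tcp_pos: [0.3823, -0.166, 0.2427]
tool_rot: [[-0.992, -0.125, 0.002], [-0.125, 0.992, -0.002], [-0.002, -0.002, -1.0]]
force: [0.2, -0.1, -0.1]
grip_width: 0.0363
grip_force: 0.0
[ 0.1998546  -0.08370635 -0.08742729]
w9 [[216. 335.]
 [148. 327.]
 [118. 156.]
 [200. 153.]] [ 129  200   85  132 8314] 
 [[ 0.454 -0.334  0.011]
 [ 0.428 -0.23   0.011]
 [ 0.658 -0.194  0.011]
 [ 0.711 -0.324  0.011]] [ 0.563 -0.27   0.011] [0.10688612 0.23240627 0.14122121]
t9 [[309. 168.]
 [344. 165.]
 [357. 253.]
 [323. 258.]] [ 316  187   38   69 1711] 
 [[ 0.598 -0.217  0.011]
 [ 0.605 -0.327  0.011]
 [ 0.385 -0.336  0.011]
 [ 0.379 -0.228  0.011]] [ 0.492 -0.277  0.011] [0.11035804 0.22019108 0.10890633]
```

The touchdown height puts the underside at about 6 mm, on the tray floor. The cover is centred in y, the driver was seen hanging upright, and the arm is clear, so I'm handing in.

```bash
python3 -c "
from h import *
print(workorder.hand_in())"
```

```text
the job is handed in; nothing more can be done
None
```

I turned both fasteners free with the wooden-handled screwdriver, hung it back in its stand, set the cover flat in the tray, and handed the job in at about 28 s; no verdict came back. I judged the final cover placing from touchdown height and position estimates, not a viewed picture.

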